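Park the microscope: stage down, low-power objective clicked in

ROBOT

A 6-joint arm with a two-finger parallel gripper is mounted at the origin on the work surface; the furniture and walls round the work are solid. World frame = base frame: x ahead of the robot, y to its left, z up, the work surface at z = 0. Lengths are in mm, angles in rad, forces in N, time in s.
With the tool pointing down it reaches from about 275 to 750 mm from the base axis. Payload 10.2 kg.
Tool frame: the origin (TCP) lies where the fingers leave the gripper's body, on its centre line; the fingertips stand 73 mm ahead of it and the grasp point (between the pads) lies 54 mm ahead of it; z points along the fingers, y is the line along which they close (so a half turn about z gives the same grasp; the last joint's range is limited). The gripper opens to 85 mm and grips with 20 to 120 N. Pads are 22 mm wide; open, the fingers measure 114 mm over their backs; the gripper's body (76 mm by 85 mm) begins 54 mm behind the grasp point. The pads swing forward as they close: fully open they stand 13 mm farther back than shut.
Start: joints at [-1.351, 0.313, 1.498, -0, 1.331, -0.223], TCP at [224.936, -474.379, 303.894] pointing down, gripper open.
Joint ranges: [-2.94, 2.94], [-0.97, 2.17], [0.19, 2.56], [-1.23, 4.37], [0.02, 3.11], [-2.88, 2.88]. Speed limits (rad/s): [2.39, 2.39, 3.01, 3.14, 3.14, 3.14].

INTERFACE

Orientations are given as a unit quaternion [w, x, y, z].
In Python, from rig import ctrl gives the robot as it stands.
- The arm moves only by the shell command python3 -m creep 'ROWS' [OPENING] [FORCE]. ROWS is JSON, a list that holds one entry, the list of rows, each a list of 6 numbers: the shift along the world's x, y, z in units of 25 mm (1.0 is 25 mm), then the turn, a rotation vector about the world's x, y, z in units of 5 degrees (1.0 is 5 degrees). In form: [[[x, y, z, ax, ay, az], ...]]. A call has 1 to 20 rows; each row is the pose to reach, as a shift and turn from the pose commanded when the call began; what a row does not reach only later rows make up. A row lasts 1/12 s, in which the tool goes at most 41.7 mm and 7.16 degrees, less where a joint would pass 70% of its speed; a pose out of reach is approached as far as the arm can. A call with a gripper value outside its range is refused whole. OPENING is the finger opening in mm, from 0 to 85.4, set as the call begins (- or left out, the last holds). The fingers move at their own pace and stop on an object; FORCE is the grip in N (left out, the last holds). Time passes only in rows, so rows that repeat a pose let the fingers close. It gives the time, the measured TCP pose, the force, the opening and the grip force at its end, in the units of the state.
- ctrl.sense(): the state, without advancing time (a new reading comes with each control period).
- ctrl.capture(name): name is "scene" or "top"; returns a dict with "image" (420x560x3 uint8, red, green, blue), "fx", "fy", "cx", "cy" (pixels), "k1" (the pictures are not rectified: a ray, as slopes to the right and down, at radius r is drawn at 1 + k1 r^2 times it, then the intrinsics apply), "R" (3x3) and "t" (3): a world point X has camera coordinates R X + t. Camera axes: x right, y down, z forward; pixel columns grow to the right and rows downward; lengths in mm; the calibration is good to about 2 mm. A picture is of the moment at which its call begins. There is no depth.
- ctrl.finish_job(): hands the job in; it is judged then, once.
The state is a dict: "time_s": time; "joints": joint angles; "dq": joint speeds; "tau": joint torques, N m; "eef_pos": TCP position; "ee_rot": TCP orientation; "force": force on the tool from outside, world axes, zero at the start; "wrist_torque": the same for the moment, N m; "grip_width": opening from 0.0 (shut) to 1.0 (fully open); "grip_force": force on a finger pad.
Only numpy, scipy, OpenCV 4.12 (cv2) and the standard library are available. Lean on these libraries where they do the work, as an engineer would, in place of code of your own. Each camera call takes 0.05 s, during which the arm holds its last target. There are 200 camera calls.

TASK

Park the grey one-eyepiece microscope for the night with fingertips only, picking nothing up: first press its stage all the way down, and only then push the objectives round, gently, until the shortest (low-power, thin yellow band) one has clicked into place pointing straight down into the light path. Leave the stage down and the things on the bench where they stand.

Things in the scene. Friction and masses are not known exactly. Their poses are not given: they have to be found in the camera images.
- microscope_grey: grey microscope with one slanting eyepiece (the cream one beside it has two: leave it). It cannot move. Origin on the bench under its foot; own axes, all mm below: z up, -x to the user's side where the eyepiece points, +x to the upright limb, +y its side facing the robot. Foot x -82..136, y -62..62, z 0..38. Limb x 60..136, y -26..26. Focus knobs x 74..138, out to y = 57 and -57, z 80..144
- microscope_grey_stage (a joint): stage: black level plate, in microscope axes x -92..42, y -66..66, 10 mm thick, its top at z = 180 mm minus this value. Value (m): 0 topmost, 0.020 on the lower stop. Pressed on top with about 10 N it slides straight down; it stays where it is left. On it: a slide clip 6 mm tall at x -9..21, y -5..45 and a bar 14 mm tall at x 22..36
- stage_strip (a point): middle of the bare strip of the stage's top beside the head, on the robot's side (microscope x -90..-15, y 40..66): the place to press; moves with the stage
- turret_centre (a point): fixed point on the turret's axis, (-54, 0, 240) mm in microscope axes. The axis leans 18 deg: downward it runs along (-0.309, 0, -0.951). The turret is a black disc of radius 36 mm whose underside is 10 mm down the axis. Right above it the head: x -71..20, y -31..31, z 262..338, and the eyepiece tube x -138..-49, y -14..14, z 321..398, so a tool must lean in from the side
- microscope_grey_nosepiece (a joint): turret (nosepiece) angle, rad, unlimited, grows clockwise from above: objectives on the robot's side then move to the limb. Clicks: 0 = longest objective (blue band) in the light path, 2.094 or -4.189 = shortest, -2.094 or 4.189 = middle one. Let go within 0.3 rad of a click it jumps there; else it stays put. 1 to 4 N on an objective turns it, in either direction
- low_power_tip (a point): lens end of the shortest objective (low power, thin yellow band), turning with the turret, 30 mm off its axis. All three are pale tabs 120 deg apart; 30 mm down the axis each is 22 mm thick, its middle 28 mm off the axis, gaps 26 mm. From above, from microscope +x towards +y, the shortest stands at 120 deg minus the turret angle, the longest 120 deg before it, the middle one 120 deg after
- light_path (a point): fixed point where low_power_tip lies once its objective has clicked home, z = 0.196 m, over the stage opening. The longest objective's tip reaches down to z = 0.186 m there
- immersion_oil: bystander, not to be disturbed: small dark brown bottle with black cap, 29 mm across, 62 mm tall; origin under its centre
- slide_packet: bystander, not to be disturbed: small white and green carton of slides, 33 x 82 x 30 mm, lying flat; origin under its centre
- petri_dish: bystander, not to be disturbed: round dish with red lid, 90 mm across, 16 mm tall; origin under its centre
- stain_violet: bystander, not to be disturbed: violet dropper bottle, 37 mm across, 98 mm tall; origin under its centre
- stain_blue: bystander, not to be disturbed: blue dropper bottle, 37 mm across, 98 mm tall; origin under its centre
- specimen_cup: bystander, not to be disturbed: cup with yellow lid, 61 mm across, 70 mm tall; origin under its centre
- marker: bystander, not to be disturbed: red and white marker pen, 135 mm long, lying near the bench's front edge; origin under its centre

How it is judged (in metres and radians):
On the way, in this order (a step that is already met when the one before it is completed fails the run):
1. the stage has been pressed down (over 16 of its 20 mm) with the nosepiece not yet turned (value of joint microscope_grey_stage above 0.016 m and distance of low_power_tip from where it was at the start of the episode below 0.012 m), for 0.1 s.
2. the low-power objective has come into the light path, stage still down (value of joint microscope_grey_stage above 0.016 m and horizontal distance between low_power_tip and light_path below 0.004 m), for 0.1 s.
At the end, for the whole second after the job is handed in: the stage is at least 16 mm of its 20 mm down, the low-power objective's tip is within 4 mm of the light path (clicked in) and the nosepiece is at rest (all of step 2 and velocity of joint microscope_grey_nosepiece between -0.05 and 0.05 rad/s); the robot touches nothing.
It fails at once if the nosepiece is turned (low-power tip moved over 12 mm) before the stage is down (16 mm) (distance of low_power_tip from where it was at the start of the episode above 0.012 m and not (value of joint microscope_grey_stage above 0.016 m)).
It fails at once if an objective or the nosepiece is pressed with over 30 N (contact force between the fingers and microscope_grey_nosepiece above 30 N).
It fails at once if the arm or the gripper's body, rather than the fingers, presses on the grey microscope with over 5 N (contact force between the arm and microscope_grey above 5 N).
It fails at once if one of the bottles, the slide carton, dish, cup or pen is knocked, lifted or moved over 20 mm (distance of any of immersion_oil, slide_packet, petri_dish, stain_violet, stain_blue, specimen_cup, marker from where it was at the start of the episode above 0.02 m).
It also fails if it takes over 45 s, if anything falls off the work surface, if the arm or the gripper's body presses on something with over 40 N, if the wrist force passes 120 N, or if a joint passes its speed limit or range.

## Working session

There is one attempt and no reset: what is moved stays moved. The work goes in short steps, Python scripts to look and compute and a shell command to move; the robot and the scene stay as the last step left them, time stands still between calls to the robot, and variables do not carry over. Pictures are saved under pics/ and viewed, at most 10 in all, crops included, and the job is handed in when it is done.

```bash
ls; mkdir -p pics; python3 - <<'E'
from rig import ctrl
import cv2,numpy as np
for n in("scene","top"):
    c=ctrl.capture(n); cv2.imwrite(f"pics/{n}0.png",c["image"][:,:,::-1])
    np.savez(f"pics/{n}0.npz",**c)
    print(n,c["fx"],c["fy"],c["cx"],c["cy"],c["k1"],np.round(c["R"],3).tolist(),np.round(c["t"],1), "cam",np.round(-np.array(c["R"]).T@np.array(c["t"])))
print(ctrl.sense())
E
```

```text
pics
scene 472.06308266948554 472.06308266948554 279.8252379333758 197.24064721463273 0.020526740861938862 [[0.999, 0.033, 0.01], [0.027, -0.569, -0.822], [-0.021, 0.822, -0.569]] [-558.9  127.6  949. ] cam [ 575. -689.  651.]
top 381.34721724217997 381.34721724217997 280.5356184303687 207.44554474252848 0.013138833049473417 [[0.013, -1.0, 0.012], [-0.982, -0.015, -0.188], [0.188, -0.009, -0.982]] [ 40.2 585.1 900.6] cam [405.  57. 994.]
{'time_s': 0.1, 'joints': array([-1.35142844e+00,  3.13427386e-01,  1.49833746e+00, -1.20648438e-05,
        1.33100426e+00, -2.23405908e-01]), 'dq': array([ 0.00053513, -0.00066465, -0.00367246,  0.00029373,  0.00197246,
        0.00072122]), 'tau': array([ 2.59043416e-03, -4.12896609e+01, -2.60142893e+01, -1.60088075e-04,
        3.02698267e-03, -6.95124768e-06]), 'eef_pos': array([ 224.88828215, -474.24170736,  303.38409502]), 'ee_rot': array([-5.88240348e-04,  9.75593364e-01,  2.19584247e-01, -4.67132244e-06]), 'force': array([-0.25793477,  0.00122359,  0.08280354]), 'wrist_torque': array([-0.00905906, -0.06286935, -0.02199772]), 'grip_force': 0.0, 'grip_width': 1.0006921838242913}
```

View pics/scene0.png

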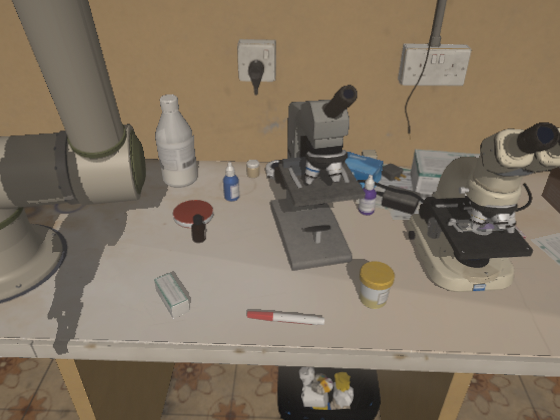

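View pics/top0.png

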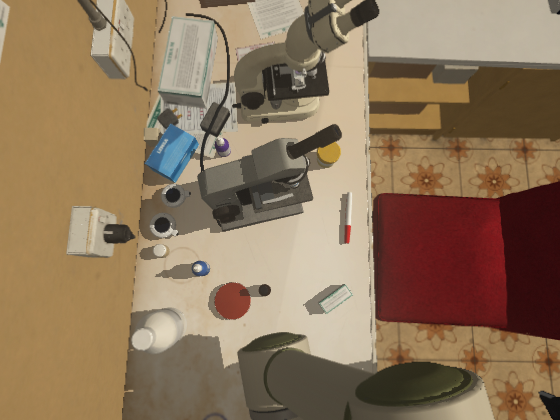

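The scene view has the grey microscope at about (320,180), slanting eyepiece at (345,97), and its foot at (310,235). In the top view the foot's lower right end is at about (305,205) and the eyepiece at (330,135). The robot is on the left, at the microscope's +y side. I'll zoom both views.

```bash
python3 - <<'E'
import cv2
a=cv2.imread("pics/scene0.png")[75:275,240:400]; b=cv2.imread("pics/top0.png")[110:240,190:350]
a=cv2.resize(a,None,fx=3,fy=3,interpolation=cv2.INTER_CUBIC);b=cv2.resize(b,None,fx=5,fy=5*0.92,interpolation=cv2.INTER_CUBIC)
cv2.imwrite("pics/sc.png",a);cv2.imwrite("pics/tc.png",b);print(a.shape,b.shape)
E
```

```text
(600, 480, 3) (598, 800, 3)
```

View pics/sc.png

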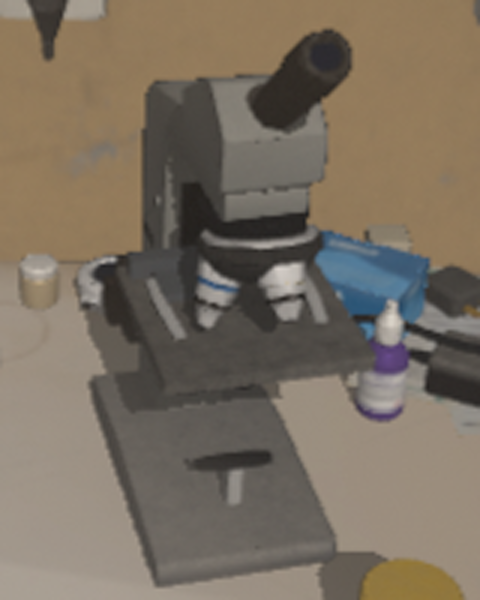

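View pics/tc.png

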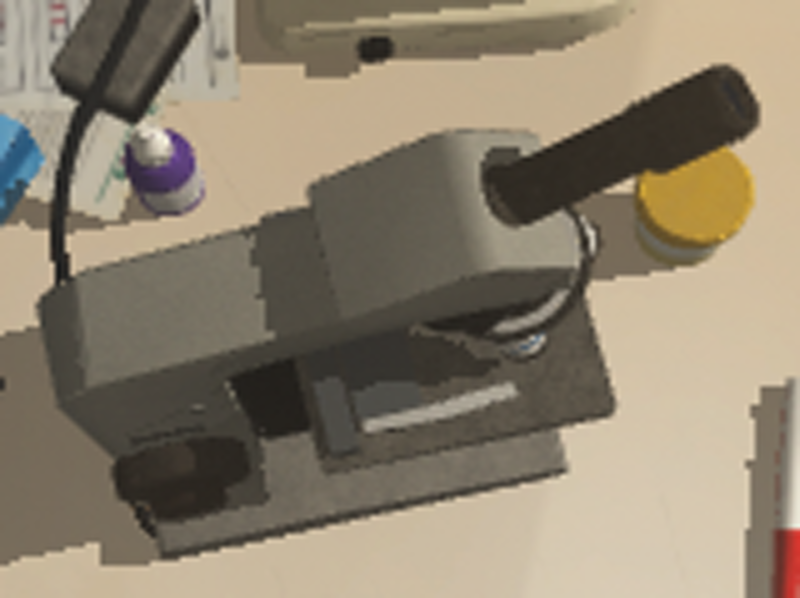

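The scene crop shows the blue-banded (longest) objective at front on the robot's side (crop 215,290). Another objective is at front on the far side (285,290), and a third is over the opening. The turret therefore looks close to -2.09, with the middle one in the path. Next I'll cast rays for the foot and stage corners.

```bash
cat > h.py <<'E'
import numpy as np,cv2
def load(n): return dict(np.load(f"pics/{n}.npz"))
def K(c): return np.array([[c["fx"],0,c["cx"]],[0,c["fy"],c["cy"]],[0,0,1]],float)
def D(c): return np.array([float(c["k1"]),0,0,0])
def ray(c,uv):
    p=cv2.undistortPoints(np.array([[uv]],float),K(c),D(c))[0,0]
    R=c["R"]; return -R.T@c["t"], R.T@np.array([p[0],p[1],1])
def onz(c,uv,z):
    o,d=ray(c,uv); return o+d*(z-o[2])/d[2]
def proj(c,X): return cv2.projectPoints(np.atleast_2d(X).astype(float),cv2.Rodrigues(c["R"])[0],c["t"],K(c),D(c))[0][:,0]
E
python3 - <<'E'
from h import *
s=load("scene0");t=load("top0")
S=lambda u,v:(240+u/3-.33,75+v/3-.33)
T=lambda u,v:(190+u/5-.4,110+v/4.6-.4)
P={"footFL_b":(s,S(160,583),0),"footFR_b":(s,S(334,557),0),"footFL_t":(s,S(155,562),38),"footFR_t":(s,S(333,540),38),"footBL_t":(s,S(93,382),38),
"T footFL_t":(t,T(566,467),38),"T footFL_b":(t,T(566,467),0),"T footBL_b":(t,T(163,556),0),"T footBL_t":(t,T(160,548),38),
"stFL":(s,S(163,378),180),"stFR":(s,S(375,350),180),"stBL":(s,S(118,258),180),"TstFL":(t,T(614,408),180),"TstBL":(t,T(322,472),180),}
for k,(c,uv,z) in P.items(): print(k,np.round(onz(c,uv,z),0)[:2])
E
```

```text
footFL_b [585.   2.]
footFR_b [703.  32.]
footFL_t [581. -20.]
footFR_t [696.   6.]
footBL_t [532. 176.]
T footFL_t [579.  -9.]
T footFL_b [586. -11.]
T footBL_b [531. 200.]
T footBL_t [531. 196.]
stFL [583. -18.]
stFR [709.  17.]
stBL [552. 117.]
TstFL [582. -20.]
TstBL [549. 107.]
```

```bash
cat >> h.py <<'E'
yaw=None
def fit(A,B):
    A=np.array(A,float);B=np.array(B,float);a=A-A.mean(0);b=B-B.mean(0)
    th=np.arctan2((a[:,0]*b[:,1]-a[:,1]*b[:,0]).sum(),(a*b).sum())
    R=np.array([[np.cos(th),-np.sin(th)],[np.sin(th),np.cos(th)]]);return th,R,B.mean(0)-R@A.mean(0)
E
python3 - <<'E'
from h import *
A=[(-82,62),(-82,-62),(-92,66),(-92,-66),(42,66),(-92,66),(42,66),(136,62)]
B=[(585,2),(703,32),(583,-18),(709,17),(552,117),(582,-20),(549,107),(531,198)]
th,R,o=fit(A,B); print(np.degrees(th),o); print(np.round((np.array(A)@R.T+o)-B,1).tolist())
# use fit without foot front-bottom
i=[2,3,4,5,6]
th,R,o=fit([A[k] for k in i],[B[k] for k in i]); print(np.degrees(th),o)
s=load("scene0");t=load("top0")
def W(p): return np.r_[R@np.array(p[:2])+o,p[2]]
u=np.array([.951,0,-.309]);v=np.array([0,1,0]);ax=np.array([-.309,0,-.951])
def tab(a,d,r=28): a=np.radians(a);return np.array([-54,0,240])+d*ax+r*(np.cos(a)*u+np.sin(a)*v)
for n,c in(("scene",s),("top",t)):
    im=cv2.imread(f"pics/{n}0.png");x0,y0,f=(240,75,3) if n=="scene" else (190,110,4.6)
    im=cv2.resize(im[y0:y0+int(590/f),x0:x0+160],None,fx=f,fy=f,interpolation=cv2.INTER_CUBIC)
    q=lambda X:tuple(int(round(e)) for e in ((proj(c,W(X))[0]-(x0,y0)+.5)*f))
    for X in [(-92,66,180),(-92,-66,180),(42,66,180),(-82,62,38),(-82,-62,38),(136,62,38),(-82,62,0),(-82,-62,0),(20,31,338),(-71,31,262),(-71,-31,262)]:cv2.circle(im,q(X),3,(0,0,255),-1)
    for a,col in((120,(255,0,0)),(0,(0,255,0)),(240,(0,255,255))): cv2.line(im,q(tab(a,10)),q(tab(a,40)),col,1)
    cv2.imwrite(f"pics/{n}_chk.png",im)
a,b=cv2.imread("pics/scene_chk.png"),cv2.imread("pics/top_chk.png")
h=max(a.shape[0],b.shape[0]);a,b=[cv2.copyMakeBorder(x,0,h-x.shape[0],0,0,0) for x in(a,b)]
m=np.hstack([a,b]);m=cv2.resize(m,(800,int(m.shape[0]*800/m.shape[1])),interpolation=cv2.INTER_AREA);cv2.imwrite("pics/chk.png",m)
print("strip",W((-52,53,180)),"turret",W((-54,0,240)))
E
```

```text
105.1673520814031 [623.42280689  89.4203336 ]
[[0.0, -7.9], [1.7, -5.5], [0.8, 1.4], [2.2, 0.9], [-3.3, -4.3], [1.8, 3.4], [-0.3, 5.7], [-3.0, 6.5]]
104.45352359906882 [623.76224432  87.66860208]
strip [585.41859082  24.08586672 180.        ] turret [637.24035235  35.37767931 240.        ]
```

View pics/chk.png

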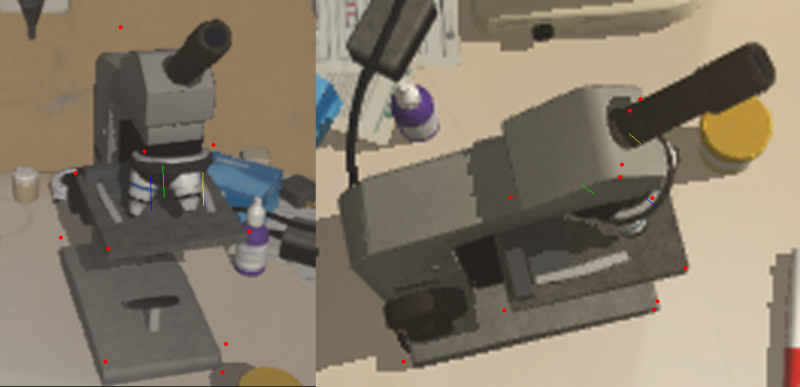

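The fit lands well on the stage and head edges, within about 3 px. The tabs appear slightly inboard of the predicted lines, so I'll compare tip positions by angle.

```bash
cat >> h.py <<'E'
th=np.radians(104.6);R2=np.array([[np.cos(th),-np.sin(th)],[np.sin(th),np.cos(th)]]);O=np.array([623.8,87.7])
def W(p): p=np.array(p,float);return np.r_[R2@p[:2]+O,p[2]]
U=np.array([.951,0,-.309]);V=np.array([0,1,0]);AX=np.array([-.309,0,-.951])
def tab(a,d,r=28): a=np.radians(a);return np.array([-54,0,240])+d*AX+r*(np.cos(a)*U+np.sin(a)*V)
E
python3 - <<'E'
from h import *
s=load("scene0")
for a in range(0,360,20): print(a,*[np.round((proj(s,W(tab(a,d,r)))[0]-(240,75)+.5)*3) for d,r in((10,36),(30,28),(37,30),(47,30))])
im=cv2.imread("pics/scene0.png")[150:190,295:350]
cv2.imwrite("pics/z.png",cv2.resize(im,None,fx=14,fy=14,interpolation=cv2.INTER_CUBIC))
E
```

```text
0 [243. 249.] [248. 283.] [248. 294.] [248. 310.]
20 [225. 252.] [234. 286.] [232. 296.] [233. 312.]
40 [211. 255.] [223. 289.] [221. 300.] [221. 316.]
60 [202. 260.] [216. 293.] [214. 304.] [214. 320.]
80 [200. 265.] [215. 297.] [212. 309.] [213. 325.]
100 [206. 269.] [220. 301.] [217. 313.] [218. 329.]
120 [219. 273.] [230. 304.] [228. 316.] [228. 333.]
140 [237. 275.] [244. 306.] [243. 318.] [243. 335.]
160 [259. 275.] [260. 306.] [261. 319.] [261. 336.]
180 [281. 274.] [277. 305.] [279. 318.] [279. 334.]
200 [301. 271.] [292. 303.] [295. 315.] [295. 332.]
220 [315. 267.] [303. 299.] [307. 311.] [307. 328.]
240 [322. 262.] [309. 295.] [313. 307.] [313. 323.]
260 [322. 257.] [310. 291.] [313. 302.] [313. 318.]
280 [315. 253.] [304. 287.] [307. 298.] [308. 314.]
300 [302. 249.] [294. 284.] [296. 295.] [297. 311.]
320 [284. 248.] [280. 283.] [281. 293.] [282. 309.]
340 [264. 247.] [264. 282.] [265. 293.] [265. 309.]
```

View pics/z.png

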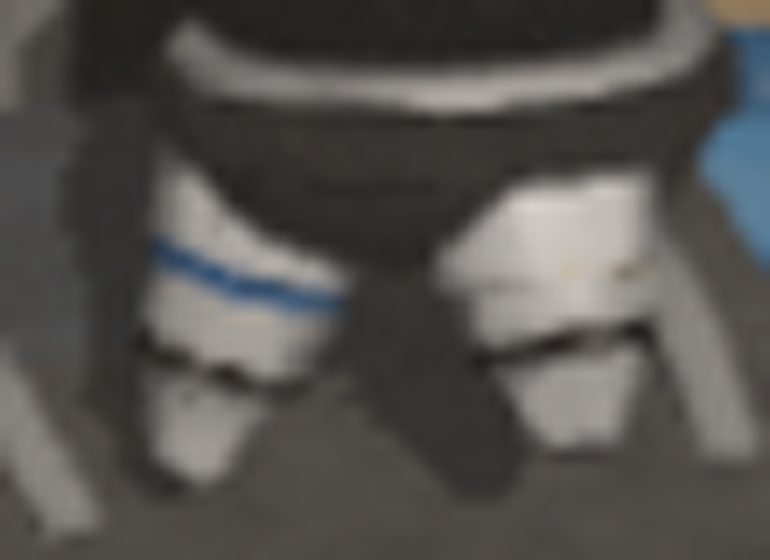

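The blue tip is at about (309,184) in the image and the yellow tip at (336,181). That puts the longest objective near 80° and the shortest near 200°, so the turret stands at about -1.35 rad, free of any click. The shorter way is counter-clockwise: push the robot-side tabs towards the user, in two pushes.

First I'll move over with the fingers shut, adding a small test tilt to learn the wrist.

```bash
python3 -m creep '[[[0,0,1.5,0,0,0],[0.7,1.3,2,0,0,0],[1.4,2.6,2,0,0,0],[2.1,3.9,2,0,0,0],[2.8,5.2,2,0,0,0],[3.5,6.5,2,0,0,0],[4.2,7.8,2,0,0,0],[4.9,9.1,2,0,0,0],[5.6,10.4,2,1,0,0],[6.3,11.7,2,2,0,0],[7,13,2,3,0,0],[7,13,2,4,0,0],[7,13,2,4,0,0],[7,13,2,4,0,0]]]' 0 20; python3 -c "
from rig import ctrl
s=ctrl.sense();print(s['joints'].round(3),s['eef_pos'],s['ee_rot'])"
```

```text
time_s: 1.27
eef_pos: [399.8, -149.9, 353.4]
ee_rot: [-0.169, 0.961, 0.216, 0.038]
force: [-0.5, -1.0, 0.4]
grip_width: 0.001
grip_force: 0.0
[-0.747  0.123  1.633  0.252  1.625  0.365] [ 399.80705515 -149.90929298  353.42651823] [-0.16859059  0.96102113  0.21588645  0.037532  ]
```

```bash
python3 - <<'E'
import numpy as np
from scipy.spatial.transform import Rotation as Ro
D=[([-1.35142844,.313427386,1.49833746,0,1.33100426,-.223405908],[224.888,-474.242,303.384],[-5.88e-4,.97559,.219584,0]),
([-.747,.123,1.633,.252,1.625,.365],[399.807,-149.909,353.427],[-.16859,.96102,.215886,.037532])]
for q,p,w in D:
    T=Ro.from_quat([w[1],w[2],w[3],w[0]])
    for s in(1,-1):
        F=Ro.from_euler('z',q[0])*Ro.from_euler('y',q[1]+q[2])*Ro.from_euler('z',s*q[3])*Ro.from_euler('y',q[4])*Ro.from_euler('z',q[5])
        print(s,(F.inv()*T).as_rotvec(),T.as_matrix()[:,2])
E
```

```text
1 [ 1.96694459e-06 -1.83038362e-06  1.57079246e+00] [-2.58232507e-04  1.14730150e-03 -9.99999309e-01]
-1 [ 1.96694459e-06 -1.83038362e-06  1.57079246e+00] [-2.58232507e-04  1.14730150e-03 -9.99999309e-01]
1 [2.53358097e-04 4.04278883e-04 1.57095908e+00] [-6.54437872e-04  3.40242860e-01 -9.40337369e-01]
-1 [-0.2265588   0.50785074  1.5074525 ] [-6.54437872e-04  3.40242860e-01 -9.40337369e-01]
```

```bash
cat > kin.py <<'E'
import numpy as np
from scipy.optimize import least_squares
from scipy.spatial.transform import Rotation as Ro
E=Ro.from_euler
def ori(q): return E('z',q[0])*E('y',q[1]+q[2])*E('z',q[3])*E('y',q[4])*E('z',q[5]+np.pi/2)
def fk(q,k):
    a,b,h,w,L=k
    v=np.array([a*np.sin(q[1])+b*np.sin(q[1]+q[2]),w,h+a*np.cos(q[1])+b*np.cos(q[1]+q[2])])
    T=ori(q);return E('z',q[0]).apply(v)+T.apply([0,0,L]),T
LO=[-2.94,-.97,.19,-1.23,.02,-2.88];HI=[2.94,2.17,2.56,4.37,3.11,2.88]
def ik(p,T,k,q0):
    f=lambda q:np.r_[(fk(q,k)[0]-p)/100,(fk(q,k)[1].inv()*T).as_rotvec()]
    return least_squares(f,np.clip(q0,np.array(LO)+.01,np.array(HI)-.01),bounds=(LO,HI))
E
python3 - <<'E'
from kin import *
D=[([-1.35142844,.313427386,1.49833746,0,1.33100426,-.223405908],[224.888,-474.242,303.384]),
([-.747,.123,1.633,.252,1.625,.365],[399.807,-149.909,353.427])]
f=lambda k:np.concatenate([fk(q,k)[0]-p for q,p in D])
r=least_squares(f,[400,400,200,116,190]);k=r.x;print(k,r.fun)
from h import R2,O
xm,ym=np.r_[R2[:,0],0],np.r_[R2[:,1],0]
for lean in(20,30,45):
  z=-ym*np.cos(np.radians(lean))+np.array([0,0,-np.sin(np.radians(lean))])
  for nm,y in(("yh",-xm),("yh2",xm),("yv",np.cross(z,xm)),("yv2",-np.cross(z,xm))):
    T=Ro.from_matrix(np.c_[np.cross(y,z),y,z])
    for x_,yy,zz in((-52,50,190),(-25,18,200),(-92,3,208)):
        tip=np.r_[R2@[x_,yy]+O,zz]
        best=None
        for q0 in([-.3,.2,1.9,.3,.5,0],[-.3,.2,1.9,2.6,.5,1],[-.3,.2,1.9,2.6,.5,-2],[-.3,.2,1.9,1.5,.5,0]):
            s=ik(tip-73*z,T,k,q0)
            if best is None or s.cost<best.cost: best=s
        print(lean,nm,x_,"cost %.4f"%best.cost,best.x.round(2))
E
```

```text
[427.27328359 391.63199057 172.81356309 116.28138702 182.2955973 ] [-0.01049965 -0.02704847  0.13131664 -0.0011776   0.02307963 -0.13131664]
20 yh -52 cost 0.0000 [-0.43  0.24  2.25  2.13  0.78 -0.99]
20 yh -25 cost 0.0000 [-0.31  0.26  2.18  2.22  0.69 -0.99]
20 yh -92 cost 0.0000 [-0.43  0.31  2.07  2.03  0.73 -0.85]
20 yh2 -52 cost 0.0000 [-0.43  0.24  2.25  2.13  0.78  2.15]
20 yh2 -25 cost 0.0000 [-0.31  0.26  2.18  2.22  0.69  2.15]
20 yh2 -92 cost 0.0000 [-0.43  0.31  2.07  2.03  0.73  2.29]
20 yv -52 cost 0.0000 [-0.43  0.24  2.25  2.13  0.78 -2.56]
20 yv -25 cost 0.0000 [-0.31  0.26  2.18  2.22  0.69 -2.56]
20 yv -92 cost 0.0000 [-0.43  0.31  2.07  2.03  0.73 -2.42]
20 yv2 -52 cost 0.0000 [-0.43  0.24  2.25  2.13  0.78  0.58]
20 yv2 -25 cost 0.0000 [-0.31  0.26  2.18  2.22  0.69  0.58]
20 yv2 -92 cost 0.0000 [-0.43  0.31  2.07  2.03  0.73  0.72]
30 yh -52 cost 0.0000 [-0.4   0.19  2.16  1.81  0.57 -0.65]
30 yh -25 cost 0.0000 [-0.29  0.21  2.09  1.85  0.48 -0.6 ]
30 yh -92 cost 0.0000 [-0.4   0.27  1.98  1.66  0.56 -0.48]
30 yh2 -52 cost 0.0000 [-0.4   0.19  2.16  1.81  0.57
[... 518 characters left out ...]
.33  0.18  2.    1.01  0.48  0.18]
45 yh -25 cost 0.0000 [-0.24  0.22  1.92  0.9   0.44  0.35]
45 yh -92 cost 0.0000 [-0.35  0.28  1.81  0.89  0.54  0.3 ]
45 yh2 -52 cost 0.0004 [-0.33  0.18  1.99  0.93  0.48 -2.88]
45 yh2 -25 cost 0.0000 [-0.24  0.22  1.92  0.9   0.44 -2.79]
45 yh2 -92 cost 0.0000 [-0.35  0.28  1.81  0.89  0.54 -2.84]
45 yv -52 cost 0.0000 [-0.33  0.18  2.    1.01  0.48 -1.4 ]
45 yv -25 cost 0.0000 [-0.24  0.22  1.92  0.9   0.44 -1.22]
45 yv -92 cost 0.0000 [-0.35  0.28  1.81  0.89  0.54 -1.27]
45 yv2 -52 cost 0.0000 [-0.33  0.18  2.    1.01  0.48  1.75]
45 yv2 -25 cost 0.0000 [-0.24  0.22  1.92  0.9   0.44  1.93]
45 yv2 -92 cost 0.0000 [-0.35  0.28  1.81  0.89  0.54  1.87]
```

```bash
cat >> kin.py <<'E'
KK=np.array([427.273,391.632,172.814,116.281,182.296])
from h import R2,O
def goal(x,y,z,lean=20,L=73):
    """tip (axis point) in microscope mm -> TCP world, orientation"""
    c,s=np.cos(np.radians(lean)),np.sin(np.radians(lean));xm,ym=np.r_[R2[:,0],0],np.r_[R2[:,1],0]
    zt=-ym*c+np.array([0,0,-s]);yt=-xm
    return np.r_[R2@[x,y]+O,z]-L*zt,Ro.from_matrix(np.c_[np.cross(yt,zt),yt,zt])
def now():
    from rig import ctrl
    s=ctrl.sense();w=s['ee_rot'];return s,Ro.from_quat([w[1],w[2],w[3],w[0]])
def tipm(L=73):
    s,T=now();p=s['eef_pos']+L*T.as_matrix()[:,2]
    return np.r_[R2.T@(p[:2]-O),p[2]]
E
python3 - <<'E'
from kin import *
s,T0=now();p0=s['eef_pos'];q=s['joints']
p1,T1=goal(-52,105,220);rv=(T1*T0.inv()).as_rotvec()
print("shift/25",(p1-p0)/25,"rot/5deg",np.degrees(rv)/5)
for f in np.linspace(0,1,9):
    r=ik(p0+f*(p1-p0),Ro.from_rotvec(f*rv)*T0,KK,q);q=r.x;print(f,"%.5f"%r.cost,q.round(2))
E
```

```text
shift/25 [ 2.76434398  5.74119161 -4.33836191] rot/5deg [  1.26047546 -12.5638428   -4.08785847]
0.0 0.00000 [-0.75  0.12  1.63  0.25  1.63  0.37]
0.125 0.00000 [-0.75  0.08  1.73  0.36  1.49  0.34]
0.25 0.00000 [-0.74  0.03  1.83  0.48  1.35  0.3 ]
0.375 0.00000 [-0.74 -0.    1.92  0.62  1.2   0.23]
0.5 0.00000 [-0.72 -0.03  2.02  0.78  1.07  0.13]
0.625 0.00000 [-0.7  -0.04  2.12  0.98  0.94 -0.02]
0.75 0.00000 [-0.66 -0.04  2.21  1.24  0.84 -0.23]
0.875 0.00000 [-0.61 -0.01  2.29  1.57  0.78 -0.52]
1.0 0.00000 [-0.55  0.05  2.36  1.93  0.81 -0.85]
```

```bash
python3 -m creep '[[[0.2,0.5,-0.3,0.1,-1,-0.3],[0.5,0.9,-0.7,0.2,-2,-0.7],[0.7,1.4,-1,0.3,-3.1,-1],[0.9,1.9,-1.4,0.4,-4.2,-1.4],[1.2,2.4,-1.8,0.5,-5.2,-1.7],[1.4,2.9,-2.1,0.6,-6.3,-2.05],[1.6,3.3,-2.5,0.7,-7.3,-2.4],[1.9,3.8,-2.9,0.8,-8.4,-2.7],[2.1,4.3,-3.2,0.95,-9.4,-3.1],[2.3,4.8,-3.6,1.05,-10.5,-3.4],[2.5,5.2,-3.9,1.15,-11.5,-3.75],[2.8,5.7,-4.3,1.25,-12.55,-4.1],[2.8,5.7,-4.3,1.25,-12.55,-4.1],[2.8,5.7,-4.3,1.25,-12.55,-4.1],[2.8,5.7,-4.3,1.25,-12.55,-4.1]]]' 0 60; python3 - <<'E'
from kin import *
from rig import ctrl
s,T=now();print(s['joints'].round(2),"tip micro",tipm().round(1),T.as_matrix()[:,2].round(3),(goal(0,0,0)[1]*T.inv()).as_rotvec())
for n in("scene","top"):
    c=ctrl.capture(n);np.savez(f"pics/{n}1.npz",**c)
    import cv2,h
    im=c["image"][:,:,::-1].copy()
    for L,w in((73,0),(0,0)):
        X=s['eef_pos']+T.apply([0,0,L]);u=h.proj(load(n+"1") if 0 else {k:np.array(v) for k,v in c.items()},X)[0];print(n,L,u)
    if n=="scene":a=im[80:230,180:400]
    else:b=im[100:300,150:370]
m=np.vstack([cv2.resize(a,None,fx=2,fy=2,interpolation=cv2.INTER_CUBIC),np.zeros((0,440,3),np.uint8)]);b=cv2.resize(b,None,fx=1.5,fy=1.5,interpolation=cv2.INTER_CUBIC)
m=cv2.copyMakeBorder(m,0,0,0,0,0);b=b[:300]
cv2.imwrite("pics/m1.png",np.hstack([m,b]))
E
```

```text
time_s: 2.52
eef_pos: [469.6, -6.8, 246.0]
ee_rot: [-0.074, 0.813, 0.105, 0.567]
force: [-0.0, 0.6, 0.2]
grip_width: 0.001
grip_force: 0.0
[-0.55  0.13  2.31  1.95  0.82 -0.87] tip micro [-52.5 104.5 220.8] [ 0.908  0.239 -0.345] [ 0.00018954 -0.00337898 -0.00205384]
scene 73 [267.9310067  171.13463218]
scene 0 [227.92087493 162.72717466]
top 73 [299.56662355 215.79803989]
top 0 [309.10932927 247.13905408]
```

View pics/m1.png

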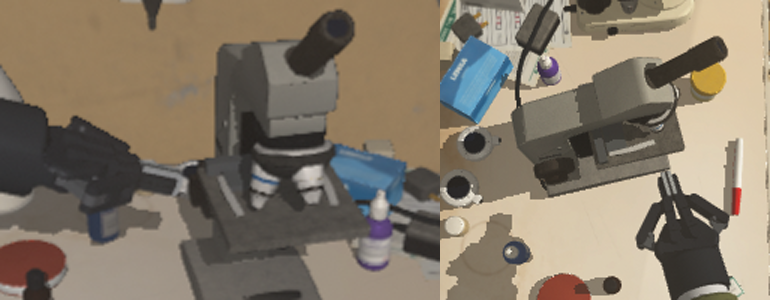

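The fingers are shut and point at the robot's side of the stage. In the top view the tip is at (300,215), matching the predicted (299.6,215.8). In the scene view it is at about (275,166), against a predicted (268,171). I'll check the tip extent by differencing the views.

```bash
python3 - <<'E'
from h import *
from kin import *
s,T=now()
for n in("scene","top"):
    a,b=load(n+"0"),load(n+"1")
    m=(np.abs(a["image"].astype(int)-b["image"]).sum(2)>45).astype(np.uint8)
    c,_=cv2.findContours(m,cv2.RETR_EXTERNAL,cv2.CHAIN_APPROX_NONE);
    for k in sorted(c,key=cv2.contourArea)[-3:]:
        k=k[:,0]; print(n,len(k),"rightmost",k[k[:,0].argmax()],"topmost",k[k[:,1].argmin()], k[k[:,0]>k[:,0].max()-5].tolist()[:14])
    for L,x,y in((73,11,0),(73,-11,0),(73,0,8),(73,0,-8)): print("pred",proj(b,s['eef_pos']+T.apply([x,y,L]))[0].round(1))
E
```

```text
scene 42 rightmost [81 18] topmost [70  0] [[77, 12], [77, 13], [78, 14], [78, 15], [79, 16], [80, 17], [81, 18], [81, 19], [81, 18], [80, 17], [80, 16], [80, 15], [79, 14], [79, 13]]
scene 45 rightmost [ 60 251] topmost [ 54 234] [[56, 251], [57, 251], [58, 251], [59, 251], [60, 251], [60, 250], [60, 249], [60, 248], [60, 247], [60, 246], [60, 245], [60, 244], [60, 243], [60, 242]]
scene 1813 rightmost [270 171] topmost [0 0] [[266, 175], [267, 176], [267, 177], [268, 177], [269, 176], [268, 175], [268, 174], [268, 173], [267, 172], [268, 171], [269, 170], [270, 171], [269, 170], [268, 169]]
pred [270.3 165.4]
pred [266.1 176. ]
pred [269.1 173.1]
pred [267.3 168.4]
top 79 rightmost [559 419] topmost [540 390] [[555, 419], [556, 419], [557, 419], [558, 419], [559, 419], [559, 418], [559, 417], [559, 416], [559, 415], [559, 414], [559, 413], [559, 412], [559, 411], [559, 410]]
top 154 rightmost [211 272] topmost [188 242] [[207, 274], [208, 274], [209, 274], [210, 273], [211, 272], [211, 271], [211, 270], [210, 269], [210, 268], [209, 267], [209, 266], [208, 265], [208, 264], [207, 263]]
top 1813 rightmost [494 419] topmost [302 213] [[490, 419], [491, 419], [492, 419], [493, 419], [494, 419], [493, 418], [494, 417], [493, 416], [492, 415], [492, 414], [492, 413], [492, 412], [491, 411], [492, 410]]
pred [299.8 212.8]
pred [300.1 218. ]
pred [303.7 214.5]
pred [296.2 216.4]
```

```bash
python3 -m creep '[[[0.5,0.1,-0.9,0,0,0],[1,0.2,-0.9,0,0,0],[1.5,0.3,-0.9,0,0,0],[2.05,0.43,-0.9,0,0,0],[2.05,0.43,-0.9,0,0,0],[2.05,0.43,-1,0,0,0],[2.05,0.43,-1.1,0,0,0],[2.05,0.43,-1.2,0,0,0],[2.05,0.43,-1.3,0,0,0],[2.05,0.43,-1.4,0,0,0],[2.05,0.43,-1.5,0,0,0],[2.05,0.43,-1.6,0,0,0],[2.05,0.43,-1.7,0,0,0],[2.05,0.43,-1.7,0,0,0]]]'; python3 -c "
from kin import *
print(tipm())"
```

```text
time_s: 3.78
eef_pos: [521.2, 3.7, 203.8]
ee_rot: [-0.073, 0.812, 0.104, 0.569]
force: [-1.7, -0.9, 2.6]
grip_width: -0.005
grip_force: 1.4
[-55.41364651  51.89017637 178.8887677 ]
```

```bash
python3 -m creep '[[[0,0,-0.1,0,0,0],[0,0,-0.2,0,0,0],[0,0,-0.3,0,0,0],[0,0,-0.3,0,0,0]]]';python3 -m creep '[[[0,0,-0.1,0,0,0],[0,0,-0.2,0,0,0],[0,0,-0.3,0,0,0],[0,0,-0.3,0,0,0]]]'; python3 -c "
from kin import *
print(tipm())"
```

```text
time_s: 4.12
eef_pos: [521.2, 3.7, 196.3]
ee_rot: [-0.073, 0.812, 0.104, 0.569]
force: [-1.1, -1.0, 3.0]
grip_width: 0.006
grip_force: 1.4
time_s: 4.45
eef_pos: [522.5, 3.7, 192.7]
ee_rot: [-0.073, 0.809, 0.105, 0.574]
force: [-15.1, -1.6, 28.7]
grip_width: 0.0
grip_force: 14.3
[-55.66010044  50.3070752  168.64475259]
```

```bash
python3 -m creep '[[[0,0,0.4,0,0,0],[-0.2,0,0.9,0,0,0],[-0.5,0,1.4,0,0,0],[-0.8,-0.2,1.5,0,0,0],[-0.8,-0.2,1.5,0,0,0]]]'; python3 - <<'E'
from h import *
from kin import tipm
from rig import ctrl
print(tipm())
c=ctrl.capture("scene");np.savez("pics/scene2.npz",**c)
a=load("scene0")
for z in(180,160): print(z,[proj(a,W((-92,y,z)))[0].round(1).tolist() for y in(66,30,0,-66)])
A=cv2.cvtColor(a["image"],cv2.COLOR_RGB2GRAY);B=cv2.cvtColor(c["image"],cv2.COLOR_RGB2GRAY)
t=A[186:206,330:368]  # front right part of stage
r=cv2.matchTemplate(B[170:235,315:385],t,cv2.TM_CCOEFF_NORMED);_,v,_,l=cv2.minMaxLoc(r);print("stage shift",l[0]+315-330,l[1]+170-186,v)
m=[cv2.resize(x[140:215,280:372,::-1],None,fx=4,fy=4,interpolation=cv2.INTER_CUBIC) for x in(a["image"],c["image"])]
cv2.imwrite("pics/m2.png",np.hstack(m))
E
```

```text
time_s: 4.87
eef_pos: [500.5, -1.3, 226.8]
ee_rot: [-0.073, 0.813, 0.104, 0.569]
force: [0.2, -0.6, 0.2]
grip_width: -0.002
grip_force: 0.0
[-55.0931909   73.1664757  201.78023549]
180 [[294.3, 200.5], [314.3, 198.1], [330.7, 196.1], [366.0, 191.8]]
160 [[294.0, 209.8], [313.7, 207.3], [329.8, 205.3], [364.7, 200.9]]
stage shift -8 10 0.7487472295761108
```

View pics/m2.png

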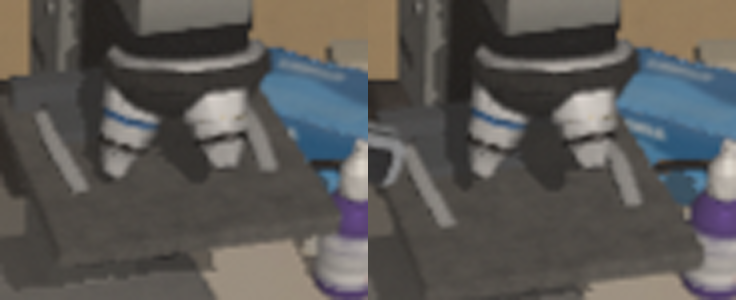

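The left and right crops show the stage about 9 px lower, which matches 20 mm, with the objectives unmoved. Next I'll go behind the blue objective, on its limb side.

```bash
python3 -m creep '[[[-0.1,0.4,-0.1,0,0,0],[-0.2,0.8,-0.1,0,0,0],[-0.29,1.12,-0.1,0,0,0],[0.3,1.25,-0.1,0,0,0],[0.8,1.4,-0.1,0,0,0],[1.3,1.53,-0.1,0,0,0],[1.6,1.6,-0.1,0,0,0],[1.84,1.67,-0.1,0,0,0],[1.84,1.67,-0.1,0,0,0],[1.84,1.67,-0.1,0,0,0]]]'; python3 -c "
from kin import *
print(tipm())"
```

```text
time_s: 5.75
eef_pos: [547.0, 40.7, 223.5]
ee_rot: [-0.073, 0.813, 0.104, 0.569]
force: [-0.1, -0.6, -0.5]
grip_width: 0.001
grip_force: 0.0
[-26.02271974  17.59509809 198.4340783 ]
```

```bash
python3 -m creep '[[[0.02,-0.1,0,0,0,0],[0.05,-0.2,0,0,0,0],[0.08,-0.3,0,0,0,0],[0.1,-0.4,0,0,0,0],[0.13,-0.5,0,0,0,0],[0.16,-0.6,0,0,0,0],[0.18,-0.7,0,0,0,0],[0.21,-0.8,0,0,0,0],[0.24,-0.93,0,0,0,0]]]'; python3 -m creep '[[[0.04,-0.1,0.02,0,0,0],[0.07,-0.2,0.04,0,0,0],[0.11,-0.3,0.06,0,0,0],[0.15,-0.4,0.09,0,0,0],[0.19,-0.48,0.1,0,0,0],[0.23,-0.56,0.12,0,0,0],[0.23,-0.56,0.12,0,0,0]]]'; python3 - <<'E'
from h import *
from kin import *
print(tipm())
from rig import ctrl
c=ctrl.capture("scene");np.savez("pics/scene3.npz",**c)
cv2.imwrite("pics/m3.png",cv2.resize(c["image"][140:215,260:372,::-1],None,fx=4,fy=4,interpolation=cv2.INTER_CUBIC))
def bands(im):
    h=cv2.cvtColor(im,cv2.COLOR_RGB2HSV)[150:192,295:345];m=(h[...,0]>95)&(h[...,0]<125)&(h[...,1]>90);y,x=np.nonzero(m);print("blue",x.mean()+295,y.mean()+150,len(x)) if len(x) else print("none")
bands(load("scene0")["image"]);bands(c["image"])
E
```

```text
time_s: 6.5
eef_pos: [553.3, 17.1, 224.0]
ee_rot: [-0.073, 0.812, 0.104, 0.569]
force: [-0.7, 1.3, 0.8]
grip_width: -0.004
grip_force: 0.5
time_s: 7.08
eef_pos: [559.2, 3.0, 227.0]
ee_rot: [-0.073, 0.812, 0.104, 0.569]
force: [0.7, 1.1, 0.1]
grip_width: 0.002
grip_force: 0.5
[-65.69834154  15.26521225 202.07371199]
blue 312.5 169.83333333333334 12
blue 321.4 171.2 15
```

The blue band moved from column 312.5 to 321.4, so the longest is now near 147° with forces around 1 N. I'll continue the arc.

```bash
python3 -m creep '[[[0.05,-0.1,0.03,0,0,0],[0.1,-0.2,0.06,0,0,0],[0.14,-0.3,0.09,0,0,0],[0.19,-0.42,0.12,0,0,0],[0.23,-0.53,0.15,0,0,0],[0.33,-0.6,0.17,0,0,0],[0.43,-0.68,0.19,0,0,0],[0.52,-0.75,0.21,0,0,0],[0.61,-0.82,0.23,0,0,0],[0.7,-0.9,0.24,0,0,0],[0.7,-0.9,0.24,0,0,0]]]'; python3 - <<'E'
from h import *
from kin import *
print(tipm())
from rig import ctrl
c=ctrl.capture("scene");np.savez("pics/scene4.npz",**c)
h=cv2.cvtColor(c["image"],cv2.COLOR_RGB2HSV)[150:192,295:345];m=(h[...,0]>95)&(h[...,0]<125)&(h[...,1]>90);y,x=np.nonzero(m);print("blue",x+295,y+150)
E
```

```text
time_s: 8.05
eef_pos: [577.0, -20.0, 233.4]
ee_rot: [-0.072, 0.812, 0.104, 0.569]
force: [-0.3, 0.5, -0.0]
grip_width: -0.0
grip_force: 0.1
[-92.55955924   3.77478311 208.54266987]
blue [343 344 339 340 341 342 343 335 336 337 338 339 333 334 335 336] [168 168 169 169 169 169 169 170 170 170 170 170 171 171 171 171]
```

Blue is now near column 338, so the longest is at about 213° and the middle one at about 95°. I'll withdraw and go in behind the middle one.

```bash
python3 -m creep '[[[-0.25,-0.2,0,0,0,0],[-0.57,-0.34,0,0,0,0],[-1.4,-0.55,0,0,0,0],[-2.32,-0.79,0,0,0,0],[-2.5,-0.1,-0.1,0,0,0],[-2.7,0.6,-0.2,0,0,0],[-2.85,1.2,-0.3,0,0,0],[-3.02,1.88,-0.38,0,0,0],[-2.6,1.98,-0.38,0,0,0],[-2.1,2.12,-0.38,0,0,0],[-1.6,2.25,-0.38,0,0,0],[-1.2,2.35,-0.38,0,0,0],[-1.2,2.35,-0.38,0,0,0]]]'; python3 - <<'E'
from h import *
from kin import *
print(tipm())
from rig import ctrl
c=ctrl.capture("scene");np.savez("pics/scene5.npz",**c)
h=cv2.cvtColor(c["image"],cv2.COLOR_RGB2HSV)[150:192,295:345];m=(h[...,0]>95)&(h[...,0]<125)&(h[...,1]>90);y,x=np.nonzero(m);print("blue",x.mean()+295,y.mean()+150)
cv2.imwrite("pics/m5.png",cv2.resize(c["image"][130:215,250:372,::-1],None,fx=5,fy=5,interpolation=cv2.INTER_CUBIC))
E
```

```text
time_s: 9.18
eef_pos: [547.1, 39.4, 223.9]
ee_rot: [-0.073, 0.812, 0.104, 0.57]
force: [-0.1, -0.5, 0.6]
grip_width: -0.001
grip_force: 0.0
[-27.34632796  17.79818459 198.98601573]
blue 338.7647058823529 169.64705882352942
```

View pics/m5.png

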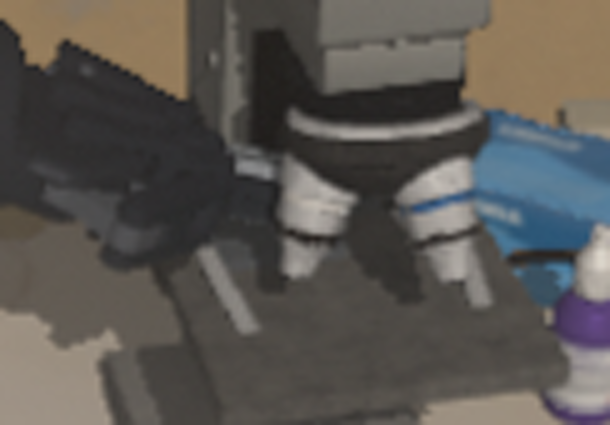

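The middle objective is front-left at about (310,184) and the blue one front-right. The finger is behind the middle one, so I'll push until it clicks.

```bash
python3 -m creep '[[[0.03,-0.1,0,0,0,0],[0.05,-0.2,0,0,0,0],[0.08,-0.3,0,0,0,0],[0.1,-0.4,0,0,0,0],[0.13,-0.5,0,0,0,0],[0.16,-0.6,0,0,0,0],[0.18,-0.7,0,0,0,0],[0.21,-0.8,0,0,0,0],[0.23,-0.89,0,0,0,0],[0.23,-0.89,0,0,0,0],[0.23,-0.89,0,0,0,0]]]'; python3 - <<'E'
from h import *
from kin import *
print(tipm())
from rig import ctrl
c=ctrl.capture("scene");np.savez("pics/scene6.npz",**c)
h=cv2.cvtColor(c["image"],cv2.COLOR_RGB2HSV)[150:192,295:345];m=(h[...,0]>95)&(h[...,0]<125)&(h[...,1]>90);y,x=np.nonzero(m);print("blue",x.mean()+295,y.mean()+150,len(x))
E
```

```text
time_s: 10.15
eef_pos: [552.3, 17.1, 223.5]
ee_rot: [-0.073, 0.812, 0.104, 0.569]
force: [-0.4, 0.0, -0.2]
grip_width: -0.002
grip_force: 0.0
[-50.31941572  18.35551002 198.51965958]
blue 340.875 169.25 8
```

```bash
python3 - <<'E'
from h import *
for n in(5,6):
    im=load(f"scene{n}")["image"];h=cv2.cvtColor(im,cv2.COLOR_RGB2HSV);g=im.min(2)
    m=(g>110)[160:190,303:350]; 
    k,l,st,ce=cv2.connectedComponentsWithStats(m.astype(np.uint8));print(n,[(st[i].tolist(),(ce[i]+(303,160)).round(1).tolist()) for i in range(1,k) if st[i][4]>8])
s=load("scene0")
for a in(90,100,110,120,130):print(a,[proj(s,W(tab(a+b,d,30)))[0].round(1).tolist() for b,d in((0,42),(120,47))])
E
```

```text
5 [([4, 3, 14, 14, 130], [312.3, 170.1]), ([27, 2, 15, 9, 82], [337.6, 166.0]), ([29, 10, 18, 8, 74], [339.7, 173.2]), ([4, 18, 7, 7, 37], [309.4, 181.3]), ([33, 18, 12, 12, 78], [341.7, 183.0])]
6 [([31, 1, 14, 10, 67], [341.5, 165.5]), ([6, 3, 15, 15, 158], [314.8, 170.3]), ([0, 9, 4, 3, 11], [304.4, 170.1]), ([33, 9, 14, 8, 62], [342.4, 172.3]), ([38, 16, 8, 14, 64], [344.7, 182.3]), ([7, 19, 7, 8, 44], [312.6, 182.5])]
90 [[310.9, 180.9], [340.1, 184.4]]
100 [[312.0, 181.6], [341.9, 183.7]]
110 [[313.5, 182.2], [343.2, 183.0]]
120 [[315.5, 182.7], [343.9, 182.2]]
130 [[317.9, 183.1], [344.2, 181.4]]
```

The middle tab's tip moved 3.2 px, to about 116–120°, and there is no force on the finger. It has likely clicked. I'll withdraw and check.

```bash
python3 -m creep '[[[-0.05,0.2,0,0,0,0],[-0.12,0.46,0,0,0,0],[-0.6,0.33,0,0,0,0],[-1.4,0.12,0,0,0,0],[-2.2,-0.1,0.2,0,0,0],[-3.2,-0.35,0.4,0,0,0],[-4.2,-0.6,0.6,0,0,0],[-5,-0.8,0.8,0,0,0],[-5,-0.8,0.8,0,0,0],[-5,-0.8,0.8,0,0,0],[-5,-0.8,0.8,0,0,0]]]'; python3 - <<'E'
from h import *
from rig import ctrl
c=ctrl.capture("scene");np.savez("pics/scene7.npz",**c);t=ctrl.capture("top")
print(ctrl.sense()['force'].round(1),ctrl.sense()['time_s'])
im=c["image"];m=(im.min(2)>110)[160:190,303:350]
k,l,st,ce=cv2.connectedComponentsWithStats(m.astype(np.uint8));print([(st[i].tolist(),(ce[i]+(303,160)).round(1).tolist()) for i in range(1,k) if st[i][4]>8])
a=cv2.resize(im[140:215,270:372,::-1],None,fx=6,fy=6,interpolation=cv2.INTER_CUBIC)
x=lambda X:tuple(int(v) for v in (proj(load("scene0"),W(X))[0]-(270,140)+.5)*6)
for A,d,col in((0,37,(0,255,255)),(120,42,(0,255,0)),(240,47,(255,0,0))): cv2.circle(a,x(tab(A,d,30)),4,col,-1)
cv2.imwrite("pics/m7.png",a)
E
```

```text
time_s: 11.12
eef_pos: [427.6, -2.5, 243.6]
ee_rot: [-0.073, 0.812, 0.104, 0.569]
force: [0.7, 1.0, 0.1]
grip_width: -0.003
grip_force: 0.0
[-0.6 -0.5 -0.3] 11.2167
[([32, 0, 14, 10, 61], [342.4, 165.1]), ([7, 3, 15, 15, 173], [316.6, 170.4]), ([34, 8, 13, 8, 62], [342.9, 171.9]), ([38, 16, 8, 14, 74], [344.8, 182.0]), ([9, 20, 8, 8, 47], [314.8, 183.0])]
```

View pics/m7.png

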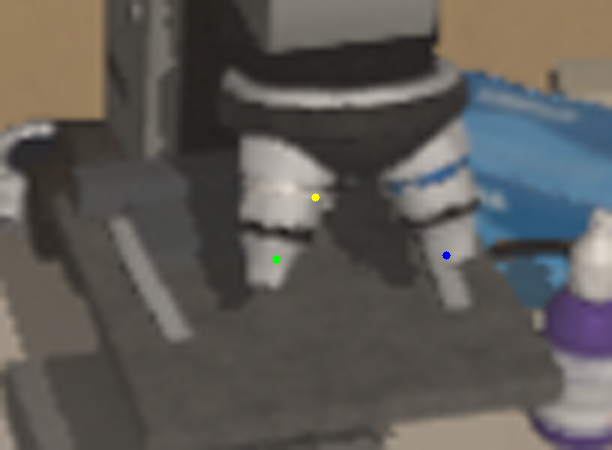

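After release the turret moved 2 px further in the pushing direction. Both visible tips now fall on the predicted 120° and 240° dots, so it clicked home. I'll confirm it is at rest, then hand in.

```bash
python3 -m creep '[[[0,0,0,0,0,0],[0,0,0,0,0,0],[0,0,0,0,0,0],[0,0,0,0,0,0],[0,0,0,0,0,0],[0,0,0,0,0,0]]]' >/dev/null; python3 - <<'E'
from h import *
from rig import ctrl
im=ctrl.capture("scene")["image"];m=(im.min(2)>110)[160:190,303:350]
k,l,st,ce=cv2.connectedComponentsWithStats(m.astype(np.uint8));C=[(ce[i]+(303,160)).round(1) for i in range(1,k) if st[i][4]>8];print(C)
tip=C[-1]
if min(np.hypot(*(c-(314.8,183))) for c in C)<0.6: print(ctrl.finish_job())
E
```

```text
[array([342.4, 165.1]), array([316.6, 170.4]), array([342.9, 171.9]), array([344.8, 182. ]), array([314.8, 183. ])]
the job is handed in; nothing more can be done
None
```

The stage was pressed down to its lower stop, then the low-power objective was pushed round until the turret clicked. The camera shows it at rest in the light path with the fingers clear, and the job is handed in; no verdict was returned.

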